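# Draw the long bisque spoon out of its dust box

## Robot

A 6-joint arm with a two-finger parallel gripper is mounted at the origin on the work surface. World frame = base frame: x ahead of the robot, y to its left, z up, the work surface at z = 0. Lengths are in m, angles in degrees, forces in N, time in s.
With the tool pointing down it reaches from about 0.35 to 0.875 m from the base axis. Payload 4.2 kg.
Tool frame: the origin (TCP) lies midway between the tips of the shut fingers; the grasp point (between the pads) lies 19 mm behind it; z points along the fingers, y is the line along which they close (so a half turn about z gives the same grasp; the last joint's range is limited). The gripper opens to 87 mm and grips with 3 to 60 N. Pads are 19 mm wide; open, the fingers measure 117 mm over their backs; the gripper's body (75 mm by 190 mm) begins 51 mm behind the grasp point.
Start: joints at [-57.72, 22.042, 0.453, 0, -68.411, -14.817], TCP at [0.188, -0.596, 0.223] pointing down, gripper open.
Joint ranges: [-179.83, 179.83], [-69.29, 118.12], [-61.27, 80.66], [-181.25, 117.63], [-171.15, -9.14], [-177.46, 177.46]. Speed limits (degrees/s): [159.86, 159.86, 180, 180, 180, 180].

## Interface

Orientations are given as a 3x3 rotation matrix whose columns are the frame's x, y, z axes.
In Python, from station import r, cams gives the robot as it stands.
- The arm moves only by the tool play_rows, never from a script. Its argument "commands" is text: rows parted by semicolons, each of 6 numbers parted by spaces: the shift along the world's x, y, z normalised to -1 to 1, where 1 is 30 mm, then the turn, a rotation vector about the world's x, y, z normalised to -1 to 1, where 1 is 0.15 rad. A call has 1 to 20 rows; each row shifts and turns the commanded pose from where the row before left it; what a row does not reach is not made up. A row lasts 1/10 s, in which the tool goes at most 50 mm and 8.59 degrees, less where a joint would pass 70% of its speed; a pose out of reach is approached as far as the arm can. A call with a number of a shift or a turn outside -1 to 1 is refused whole. A call with a gripper value outside its range is refused whole. "grip" is the finger opening in mm, from 0 to 87, set as the call begins (left out, the last holds). The fingers move at their own pace and stop on an object; the grip force is fixed at half the most. Time passes only in rows, so rows that do not move let the fingers close. It gives the time, the measured TCP pose, the force, the opening and the grip force at its end, in the units of the state.
- r.sense(): the state, without advancing time (a new reading comes with each control period).
- cams.capture(name): name is "scene" or "side" or "wrist"; returns (picture, depth): 480x640x3 uint8, blue, green, red; 480x640 float32, m along the optical axis (not along the pixel's ray), 0 where there is no reading.
- cams.camera_info(name): a dict with "mtx" (3x3 intrinsics, pixels), "R" (3x3) and "t" (3): a world point X has camera coordinates R X + t. Camera axes: x right, y down, z forward; pixel columns grow to the right and rows downward; lengths in m; the calibration is good to about 2 mm. A picture is of the moment at which its call begins: read the wrist's pose just before it. camera_info takes no time and is no camera call; for the wrist camera it gives the pose at the moment of the call.
- r.finish_job(): hands the job in; it is judged then, once.
The state is a dict: "time_s": time; "joints": joint angles; "joint_velocities": joint speeds; "effort": joint torques, N m; "tcp_pos": TCP position; "ee_rot": TCP orientation; "wrist_force": force on the tool from outside, world axes, zero at the start; "moment": the same for the moment, N m; "gripper_width": opening from 0.0 (shut) to 1.0 (fully open); "gripper_force": force on a finger pad.
Only numpy, scipy, OpenCV 4.12 (cv2) and the standard library are available. Lean on these libraries where they do the work, as an engineer would, in place of code of your own. Each camera call takes 0.05 s, during which the arm holds its last target. There are 200 camera calls.

## Task

Push the aluminium cover of the blue dust box back by its black pull, all the way to its end stop, and leave it open. Then take out the brown bisque spoon gently: it is longer than the opening, so tilt it bowl up and draw it out slantwise without knocking it hard against the box, and finish still holding it in the gripper, steady, with the whole spoon at least 5 cm above the covers. Do not disturb the egg cup, the bead jar or the calipers, and do not press the kiln controller's green button.

Things in the scene. Friction and masses are not known exactly. Their poses are not given: they have to be found in the camera images.
- dustbox: blue steel box fixed to the shelf, 160 wide (its x) x 340 long (its y), walls 70 high, guide rails on its long sides up to 84; origin at the centre of its underside, z up. Walls and floor 4 thick: inside 152 x 332, floor top at z = 4. A fixed blue cover 3 thick, underside at z = 70, closes its half from y = -168 to 0.
- box_opening (a point): middle of the opening left when the aluminium cover is fully open, at the height of the wall tops: box x = 0, y = +87, z = 70. The opening is then 152 wide in x and runs from y = +8 (edge of the open cover) to +166. Under it two wooden battens 12 wide lie across the floor, tops at z = 22, at box y = +62 and -30; the spoon rests on them.
- cover (a joint): how far the aluminium sliding cover (4 thick, at z = 74 to 78 of the box, just above the fixed cover) has been pushed open, m: 0 shut over the box's +y half, 0.160 at its end stop, fully open. It opens towards the box's -y and starts 0 to 30 mm open. Friction about 2 N; it stays where it is left.
- cover_pull (a point): centre of the black pull on the sliding cover, an upright bar across it: 60 mm long (box x), 14 mm thick (box y, the sliding direction), standing 30 mm above the cover's upper face; this point is 18 mm above that face and 12 mm below the pull's top. With the cover shut it is at box y = +20, z = 96.
- spoon_middle (a point): middle of the 250 mm long bisque spoon, on its handle's centre line; its y points to the bowl, z up. Handle straight, flat-sided, 16 wide, 13 high, y = -125 to +68; round bowl 58 across, 22 high, centred at y = +96, reaching 8 below the handle. Balances near y = +15. 120 g, brittle. Lies along the box, bowl to box +y, middle near box y = +20, handle underside at box z = 22.
- spoon_bowl_end (a point): tip of the spoon at the bowl, on the handle's centre line, 125 mm from the middle
- spoon_handle_end (a point): end of the spoon's handle, on its centre line, 125 mm from the middle the other way
- eggcup: white porcelain egg cup, 50 mm across, 66 mm high, loose; origin at the centre of its foot, z up. A bystander.
- beadjar: glass jar of beads with an aluminium lid, 72 mm across, 94 mm high, loose; origin at the centre of its foot, z up. A bystander.
- calipers: steel calipers lying flat, 220 long (its x), about 75 across the jaws, 8 thick, loose; origin under the middle of the beam. A bystander.
- controller: grey test-kiln controller box fixed to the shelf, 110 (its x) x 150 (its y) x 89 high; origin at the centre of its underside. A bystander.
- start_button (a joint): how far the green button on top of the controller is pressed, m: 0 up, 0.005 fully down

How it is judged (in metres and radians):
On the way, in this order (a step that is already met when the one before it is completed fails the run):
1. the cover is pushed back to its end stop (value of joint cover above 0.154 m), for 0.2 s.
2. the spoon comes out slantwise: bowl end above the covers while the handle end is still below them (z of spoon_bowl_end in the frame of dustbox above 0.082 m and z of spoon_handle_end in the frame of dustbox below 0.068 m), for 0.1 s.
At the end, for the whole second after the job is handed in: The cover is within 6 mm of its end stop; the spoon is held between the fingers and by nothing else, touching no part of the box, still (under 30 mm/s), with both of its ends at least 50 mm above the sliding cover's upper face (value of joint cover above 0.154 m and z of each of spoon_bowl_end, spoon_handle_end in the frame of dustbox above 0.128 m and contact force between spoon and the fingers above 1 N and contact force between spoon and dustbox below 0.1 N and linear speed of spoon below 0.03 m/s and angular speed of spoon below 0.2 rad/s); the arm keeps its last pose, push and grip.
It fails at once if the spoon is knocked against the box with more than 25 N (contact force between spoon and dustbox above 25 N).
It fails at once if the egg cup shifted by more than 20 mm or tipped over (distance of eggcup from where it was at the start of the episode above 0.02 m or angle between eggcup's own z axis and vertical above 0.4 rad).
It fails at once if the bead jar shifted by more than 20 mm or tipped over (distance of beadjar from where it was at the start of the episode above 0.02 m or angle between beadjar's own z axis and vertical above 0.4 rad).
It fails at once if the calipers shifted by more than 20 mm or tipped over (distance of calipers from where it was at the start of the episode above 0.02 m or angle between calipers's own z axis and vertical above 0.4 rad).
It fails at once if the green button is pressed (value of joint start_button above 0.0025 m).
It also fails if it takes over 54 s, if anything falls off the work surface, if the arm or the gripper's body presses on something with over 40 N, if the wrist force passes 120 N, or if a joint passes its speed limit or range.

## Working session

There is one attempt and no reset: what is moved stays moved. The work goes in short steps, Python scripts to look and compute and a tool call to move; the robot and the scene stay as the last step left them, time stands still between calls to the robot, and variables do not carry over. Pictures are saved under pics/ and viewed, at most 10 in all, crops included, and the job is handed in when it is done.

Besides the shell and the picture viewer there is one more tool, called as a command line: name --argument value ..., lists and objects as JSON in quotes. play_rows: Moves the arm, as the interface text tells. Scaled input: -1 to 1 covers 30 mm each way for a shift and 0.15 rad each way for a turn. Its arguments: {"type":"object","properties":{"commands":{"type":"string"},"grip":{"type":"number"}},"required":["commands"]}

```bash
mkdir -p pics; ls
python3 - <<'E'
from station import r,cams
import cv2,numpy as np
s=r.sense();print(s['time_s'],s['tcp_pos'],np.round(s['ee_rot'],3).tolist(),s['gripper_width'])
for n in ('scene','side'):
    p,d=cams.capture(n);cv2.imwrite(f'pics/{n}0.png',p);np.save(f'{n}0.npy',d)
    i=cams.camera_info(n);print(n,np.round(i['mtx'],1).tolist(),np.round(i['R'],3).tolist(),np.round(i['t'],3),'pos',np.round(-i['R'].T@i['t'],3))
E
```

```text
pics
0.0 [ 0.18741604 -0.5955935   0.22145926] [[-0.954, -0.3, -0.001], [-0.3, 0.954, 0.002], [0.0, 0.002, -1.0]] 0.9992901253783325
scene [[605.7, 0.0, 322.7], [0.0, 605.7, 246.3], [0.0, 0.0, 1.0]] [[0.251, 0.968, 0.02], [0.681, -0.162, -0.714], [-0.688, 0.193, -0.699]] [-0.115 -0.351  2.084] pos [ 1.702 -0.348  1.209]
side [[470.6, 0.0, 325.1], [0.0, 470.6, 245.1], [0.0, 0.0, 1.0]] [[-0.939, -0.343, 0.008], [-0.245, 0.653, -0.717], [0.24, -0.675, -0.697]] [0.542 0.217 1.143] pos [0.287 0.816 0.948]
```

View pics/scene0.png

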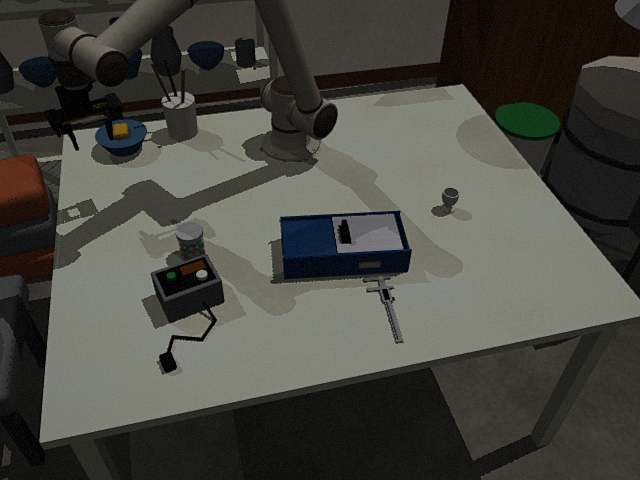

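View pics/side0.png

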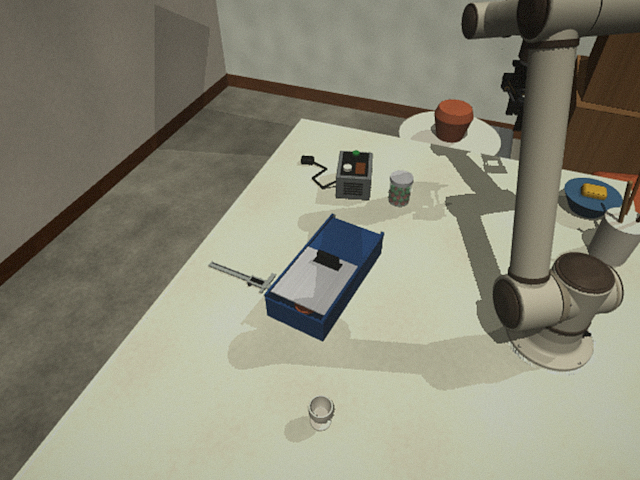

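The scene view shows the box around (345,245), with its aluminium half to the right (world +y) and the pull at (344,232). The jar is at (190,240), the controller at (188,288), the egg cup at (450,200) and the calipers at (388,305). The side view agrees and shows a sliver of the spoon bowl at (305,310). Next I'll measure the box by depth.

```bash
cat > h.py <<'E'
import numpy as np,cv2
from station import r,cams
def cloud(n,p=None,d=None,i=None):
    if p is None: i=cams.camera_info(n);p,d=cams.capture(n)
    v,u=np.mgrid[0:480,0:640]
    K=i['mtx'];c=np.stack([(u-K[0,2])/K[0,0]*d,(v-K[1,2])/K[1,1]*d,d],-1)
    X=(c-i['t'])@i['R'];X[d<=0]=np.nan
    return p,X
E
python3 - <<'E'
from h import *
Bl=[];Pu=[]
for n in('scene','side'):
    p=cv2.imread(f'pics/{n}0.png');d=np.load(f'{n}0.npy');p,X=cloud(n,p,d,cams.camera_info(n))
    h=cv2.cvtColor(p,cv2.COLOR_BGR2HSV)
    x,y,z=X[...,0],X[...,1],X[...,2]
    roi=(x>.35)&(x<.85)&(y>-.5)&(y<.2)
    b=(h[...,0]>100)&(h[...,0]<125)&(h[...,1]>120)&(h[...,2]>30)&roi&(z>.01)&(z<.1)
    q=X[b][:,:2].astype(np.float32);print(n,b.sum(),cv2.minAreaRect(q)); Bl.append(q)
    pu=(z>.092)&(z<.125)&(h[...,2]<60)&roi&(y>-.3)
    P=X[pu];print('pull',pu.sum(),np.median(P,0),P.min(0),P.max(0),cv2.minAreaRect(P[:,:2].astype(np.float32)))
    # others
    for nm,m in (('tall',(z>.02)&(z<.13)&(x>.2)&(x<1)&(y>-.7)&(y<.5)&~b),):
        k,l,st,c=cv2.connectedComponentsWithStats(m.astype(np.uint8))
        for j in range(1,k):
            if st[j,4]>60: Q=X[l==j];print(np.round(np.median(Q,0),3),np.round(Q.min(0),3),np.round(Q.max(0),3),c[j].round())
q=np.vstack(Bl);print(cv2.minAreaRect(q))
E
```

```text
scene 2282 ((0.5570973753929138, 0.03156194090843201), (0.34008100628852844, 0.1737559288740158), 81.49130249023438)
pull 109 [0.56729164 0.03031084 0.10734113] [0.53004173 0.02135798 0.09201986] [0.59282405 0.0448056  0.11443593] ((0.5613988637924194, 0.03283192589879036), (0.015348018147051334, 0.06537343561649323), 82.23960876464844)
[0.447 0.397 0.055] [0.414 0.369 0.021] [0.472 0.422 0.073] [450. 196.]
[0.561 0.094 0.079] [ 0.45  -0.129  0.028] [0.65  0.21  0.114] [365. 231.]
[ 0.639 -0.39   0.087] [ 0.425 -0.486  0.02 ] [ 0.7   -0.315  0.115] [188. 276.]
[0.637 0.016 0.051] [ 0.54  -0.151  0.02 ] [0.669 0.188 0.09 ] [346. 262.]
[ 0.818 -0.47   0.022] [ 0.793 -0.487  0.02 ] [ 0.838 -0.452  0.029] [167. 360.]
side 2617 ((0.5582212805747986, 0.031313374638557434), (0.3411557972431183, 0.16398605704307556), 81.3862533569336)
pull 175 [0.55833308 0.03643707 0.10481868] [0.5288785  0.02219203 0.09237521] [0.58769117 0.04450186 0.11133455] ((0.5578127503395081, 0.033030420541763306), (0.016907911747694016, 0.059312570840120316), 80.44483947753906)
[ 0.615 -0.35   0.085] [ 0.551 -0.483  0.02 ] [ 0.695 -0.313  0.112] [354. 173.]
[ 0.461 -0.354  0.08 ] [ 0.428 -0.415  0.02 ] [ 0.499 -0.338  0.097] [401. 186.]
[ 0.617 -0.1    0.078] [ 0.601 -0.152  0.069] [ 0.629 -0.013  0.086] [323. 227.]
[0.554 0.11  0.076] [ 0.452 -0.126  0.02 ] [0.66  0.212 0.111] [318. 286.]
[0.444 0.389 0.047] [0.417 0.372 0.025] [0.466 0.422 0.068] [321. 409.]
((0.5570897459983826, 0.03151065111160278), (0.3409349024295807, 0.1737559288740158), 81.49130249023438)
```

play_rows --commands ".5 .9 .05 0 0 .3;.5 .9 .05 0 0 .3;.5 .9 .05 0 0 .3;.5 .9 .05 0 0 .3;.5 .9 .05 0 0 .3;.5 .9 .05 0 0 .3;.5 .9 .05 0 0 .3;.5 .9 .05 0 0 .3;.5 .9 .05 0 0 .3;.5 .9 .05 0 0 .3;.5 .9 .05 0 0 .3;.5 .9 .05 0 0 .3;.5 .9 .05 0 0 .3;.5 .9 .05 0 0 .3;.5 .9 .05 0 0 .3;.5 .9 .05 0 0 .3;.5 .9 .05 0 0 .3;.5 .9 .05 0 0 .3;.5 .9 .05 0 0 .3;.5 .9 .05 0 0 .3" --grip 0

```text
time_s: 2.1
tcp_pos: [0.4877, -0.0549, 0.2523]
ee_rot: [[-0.356, -0.934, -0.001], [-0.934, 0.356, 0.0], [0.0, 0.001, -1.0]]
wrist_force: [0.8, -0.6, -0.1]
gripper_width: 0.004
gripper_force: 0.0
```

play_rows --commands ".5 .9 .05 0 0 .3;.5 .9 .05 0 0 .3;.5 .9 .05 0 0 .3;.5 .9 .05 0 0 .3;.5 .9 .05 0 0 .25;0 0 0 0 0 0;0 0 0 0 0 0"

```text
time_s: 2.8
tcp_pos: [0.5622, 0.0792, 0.2591]
ee_rot: [[-0.147, -0.989, -0.002], [-0.989, 0.147, -0.001], [0.001, 0.002, -1.0]]
wrist_force: [-0.4, -0.2, 1.3]
gripper_width: 0.004
gripper_force: 0.0
```

Run:
```python
from h import *
s=r.sense();print(s['time_s'],s['tcp_pos'],np.round(s['ee_rot'],3).tolist(),s['joints'])
i=cams.camera_info('wrist');p,d=cams.capture('wrist');cv2.imwrite('pics/w1.png',p)
np.savez('w1.npz',d=d,**i)
print(np.round(-i['R'].T@i['t'],3))
```

```text
2.8 [0.56223597 0.07919913 0.25914805] [[-0.147, -0.989, -0.002], [-0.989, 0.147, -0.001], [0.001, 0.002, -1.0]] [ 2.43560743e+01  1.51528643e+01 -4.26187470e+00 -1.60151910e-02
 -7.06980588e+01 -3.28250412e+01]
[0.552 0.014 0.421]
```

View pics/w1.png

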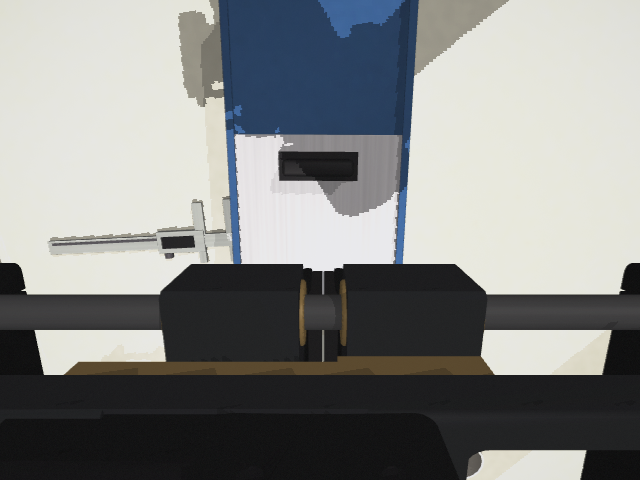

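The wrist view shows the pull's top at about (318,158), spanning columns 278–358. The box rails run along columns 225–240 and 400–415.

```bash
cat >> h.py <<'E'
def ray(i,uv,z):
    uv=np.atleast_2d(np.array(uv,float));K=i['mtx']
    c=np.c_[(uv-K[[0,1],[2,2]])/K[0,0],np.ones(len(uv))]
    D=c@i['R'];C=-i['R'].T@i['t']
    return C+D*((z-C[2])/D[:,2])[:,None]
C0=np.array([.5573,.0314]);a=np.deg2rad(-8.55)
def box(P): 
    P=np.atleast_2d(P);q=P[:,:2]-C0
    return np.c_[q@[np.cos(a),np.sin(a)],q@[-np.sin(a),np.cos(a)],P[:,2]]
E
python3 - <<'E'
from h import *
i=dict(np.load('w1.npz'));d=i.pop('d');p=cv2.imread('pics/w1.png')
p,X=cloud('wrist',p,d,i)
B=box(X.reshape(-1,3)).reshape(X.shape)
h=cv2.cvtColor(p,cv2.COLOR_BGR2HSV)
g=p.max(-1);m=(g<70)&(np.arange(480)[:,None]<200)&(X[...,2]>.1)
ys,xs=np.nonzero(m);print(xs.min(),xs.max(),ys.min(),ys.max(),m.sum())
P=box(X[m]);print('pull med',np.median(P,0),np.percentile(P,2,axis=0),np.percentile(P,98,axis=0))
# rails: blue cols per row
b=(h[...,0]>98)&(h[...,0]<125)&(h[...,1]>110)&(X[...,2]>.075)&(X[...,2]<.095)
for rr in (20,60,100,130,170,210,250):
    c=np.nonzero(b[rr])[0]
    if len(c): print(rr,c.min(),c.max(),box(ray(i,[[c.min(),rr],[c.max(),rr]],.084)).round(4).tolist())
al=(h[...,1]<60)&(X[...,2]>.06)&(X[...,2]<.09)&(abs(B[...,0])<.06)
print('alu edge y',np.percentile(B[...,1][al],[.5,2]),'z',np.median(X[...,2][al]))
E
```

```text
282 353 159 176 1202
pull med [0.00195323 0.00042294 0.10682049] [-0.02658693 -0.00597083  0.10286508] [0.03034992 0.00796253 0.10840868]
20 220 416 [[0.0814, -0.1166, 0.084], [-0.0791, -0.1167, 0.084]]
60 223 414 [[0.0809, -0.0865, 0.084], [-0.0793, -0.0866, 0.084]]
100 225 411 [[0.0812, -0.0549, 0.084], [-0.0786, -0.055, 0.084]]
130 227 409 [[0.081, -0.0301, 0.084], [-0.0784, -0.0302, 0.084]]
170 229 407 [[0.0814, 0.0044, 0.084], [-0.0786, 0.0043, 0.084]]
210 231 404 [[0.0818, 0.0408, 0.084], [-0.0779, 0.0407, 0.084]]
250 233 402 [[0.0822, 0.0792, 0.084], [-0.0781, 0.0791, 0.084]]
alu edge y [-0.02612986 -0.02442761] z 0.07728128340554956
```

play_rows --commands ".13 0 -.9 0 0 0;0 0 -.9 0 0 0;0 0 -.9 0 0 0;0 0 -.9 0 0 0;0 0 -.9 0 0 0;0 0 -.6 0 0 0;0 0 -.4 0 0 0;0 0 0 0 0 0;0 0 0 0 0 0"

```text
time_s: 3.75
tcp_pos: [0.5669, 0.0785, 0.0959]
ee_rot: [[-0.148, -0.989, 0.001], [-0.989, 0.148, 0.0], [-0.0, -0.001, -1.0]]
wrist_force: [0.9, -0.4, 1.0]
gripper_width: 0.006
gripper_force: 0.0
```

play_rows --commands "-.045 -.3 0 0 0 0;-.045 -.3 0 0 0 0;-.045 -.3 0 0 0 0;-.045 -.3 0 0 0 0;-.06 -.4 0 0 0 0;-.06 -.4 0 0 0 0;-.06 -.4 0 0 0 0;-.06 -.4 0 0 0 0;-.06 -.4 0 0 0 0;0 0 0 0 0 0"

```text
time_s: 4.75
tcp_pos: [0.5513, -0.0191, 0.0948]
ee_rot: [[-0.15, -0.989, -0.001], [-0.989, 0.15, -0.001], [0.001, 0.001, -1.0]]
wrist_force: [-0.2, -0.3, 0.5]
gripper_width: 0.007
gripper_force: 0.0
```

play_rows --commands "-.06 -.4 0 0 0 0;-.06 -.4 0 0 0 0;-.06 -.4 0 0 0 0;-.06 -.4 0 0 0 0;-.045 -.3 0 0 0 0;-.02 -.15 0 0 0 0;0 0 0 0 0 0"

```text
time_s: 5.45
tcp_pos: [0.5428, -0.0797, 0.0951]
ee_rot: [[-0.149, -0.989, -0.0], [-0.989, 0.149, -0.001], [0.001, 0.0, -1.0]]
wrist_force: [0.6, -0.2, 0.1]
gripper_width: 0.007
gripper_force: 0.0
```

Run:
```python
from h import *
s=r.sense();print('tcp',box(s['tcp_pos']),s['wrist_force'])
p,X=cloud('wrist');cv2.imwrite('pics/w2.png',p);B=box(X.reshape(-1,3)).reshape(X.shape);B[...,0]-=.0015
m=(p.max(-1)<80)&(X[...,2]>.1)&(X[...,2]<.113)&(abs(B[...,0])<.04)&(np.arange(480)[:,None]<250)
print(m.sum(),np.percentile(B[m],[2,50,98],axis=0).round(4))
```

```text
tcp [[ 0.00215873 -0.11204205  0.0950824 ]] [ 0.56073118 -0.23346443  0.14469025]
1223 [[-0.0283 -0.1375  0.1003]
 [-0.     -0.1366  0.1055]
 [ 0.027  -0.1351  0.1075]]
```

View pics/w2.png

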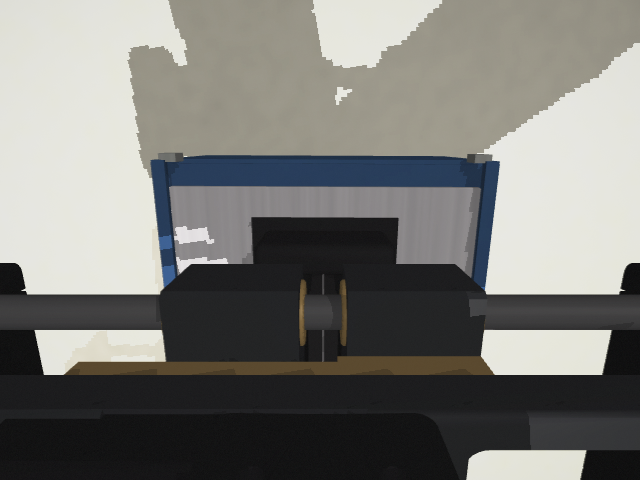

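The cover has moved with the fingers: the pull spans columns 252–398 and its far face is at box y = -137 mm. About 10 mm is left to the stop blocks at (170,157) and (480,157).

play_rows --commands "-.02 -.12 0 0 0 0;-.02 -.12 0 0 0 0;-.01 -.06 0 0 0 0;0 0 0 0 0 0"

```text
time_s: 5.9
tcp_pos: [0.5419, -0.0878, 0.0953]
ee_rot: [[-0.148, -0.989, 0.001], [-0.989, 0.148, -0.0], [0.0, -0.001, -1.0]]
wrist_force: [0.6, -0.1, -0.5]
gripper_width: 0.005
gripper_force: 0.5
```

play_rows --commands "-.005 -.04 0 0 0 0;-.005 -.03 0 0 0 0;0 0 0 0 0 0"

```text
time_s: 6.2
tcp_pos: [0.5415, -0.0898, 0.0953]
ee_rot: [[-0.148, -0.989, 0.001], [-0.989, 0.148, -0.0], [-0.0, -0.001, -1.0]]
wrist_force: [0.9, 0.5, 0.5]
gripper_width: 0.007
gripper_force: 0.8
```

play_rows --commands "-.005 -.04 0 0 0 0;-.005 -.04 0 0 0 0;0 0 0 0 0 0"

```text
time_s: 6.5
tcp_pos: [0.5414, -0.0911, 0.0953]
ee_rot: [[-0.148, -0.989, 0.002], [-0.989, 0.148, 0.002], [-0.002, -0.001, -1.0]]
wrist_force: [0.9, 6.1, 1.4]
gripper_width: 0.007
gripper_force: 3.3
```

Run:
```python
from h import *
s=r.sense();print('tcp',box(s['tcp_pos']),s['wrist_force'])
p,X=cloud('wrist');B=box(X.reshape(-1,3)).reshape(X.shape);B[...,0]-=.0015
m=(p.max(-1)<80)&(X[...,2]>.1)&(X[...,2]<.113)&(abs(B[...,0])<.04)&(np.arange(480)[:,None]<250)
print(m.sum(),np.percentile(B[m],[2,50,98],axis=0).round(4))
```

```text
tcp [[ 0.00245586 -0.12351354  0.09526912]] [0.945298   6.1407831  1.39000963]
1004 [[-0.0279 -0.1483  0.1002]
 [-0.0002 -0.1476  0.1049]
 [ 0.0268 -0.1464  0.1074]]
```

play_rows --commands "-.005 -.04 0 0 0 0;0 0 0 0 0 0;.03 .2 0 0 0 0;.06 .4 .3 0 0 0;.1 .7 .8 0 0 0;.1 .7 .8 0 0 0;.1 .7 .8 0 0 0;.1 .7 .8 0 0 0;.1 .7 .8 0 0 0;.1 .7 .8 0 0 0;.1 .7 .4 0 0 0;.1 .7 0 0 0 0;.1 .7 0 0 0 0;.1 .7 0 0 0 0;.1 .7 0 0 0 0;0 0 0 0 0 0;0 0 0 0 0 0" --grip 0

```text
time_s: 8.25
tcp_pos: [0.5761, 0.156, 0.2599]
ee_rot: [[-0.147, -0.989, -0.001], [-0.989, 0.147, -0.001], [0.001, 0.001, -1.0]]
wrist_force: [-0.2, -0.1, -0.2]
gripper_width: 0.008
gripper_force: 0.0
```

Run:
```python
from h import *
s=r.sense();print('tcp',box(s['tcp_pos']),s['tcp_pos'],s['wrist_force'])
i=cams.camera_info('wrist');p,d=cams.capture('wrist');cv2.imwrite('pics/w3.png',p);np.savez('w3.npz',d=d,**i)
p,X=cloud('wrist',p,d,i);B=box(X.reshape(-1,3)).reshape(X.shape);B[...,0]-=.0015
h=cv2.cvtColor(p,cv2.COLOR_BGR2HSV)
m=(X[...,2]>.012)&(X[...,2]<.05)&(abs(B[...,0])<.07)&(h[...,0]<25)&(h[...,1]>60)&(np.arange(480)[:,None]<262)
print(m.sum())
for y in np.arange(0,.16,.01):
    k=m&(abs(B[...,1]-y)<.005)
    if k.sum()>10: print(round(y,3),k.sum(),np.percentile(B[k][:,0],[2,50,98]).round(4),np.median(B[k][:,2]).round(4))
```

```text
tcp [[4.41021328e-05 1.26001080e-01 2.59904161e-01]] [0.5760765  0.15599421 0.25990416] [-0.24994932 -0.08958413 -0.17550701]
4914
0.0 47 [-0.0128 -0.005   0.0019] 0.034
0.01 168 [-0.0119 -0.005   0.0019] 0.0339
0.02 169 [-0.012  -0.004   0.0029] 0.0338
0.03 153 [-0.0111 -0.004   0.0029] 0.0339
0.04 169 [-0.0112 -0.0031  0.004 ] 0.0339
0.05 154 [-0.0102 -0.0031  0.004 ] 0.034
0.06 1285 [-0.0671  0.002   0.0672] 0.0213
0.07 334 [-0.0666 -0.0042  0.0625] 0.0222
0.08 151 [-0.0094 -0.0021  0.0051] 0.034
0.09 290 [-0.0198 -0.0001  0.0188] 0.0339
0.1 423 [-0.025  0.     0.024] 0.0217
0.11 496 [-0.0273  0.      0.0271] 0.0198
0.12 481 [-0.0264  0.      0.0262] 0.0206
0.13 443 [-0.0223 -0.      0.0222] 0.0254
0.14 151 [-0.015  -0.0001  0.0138] 0.0345
```

View pics/w3.png

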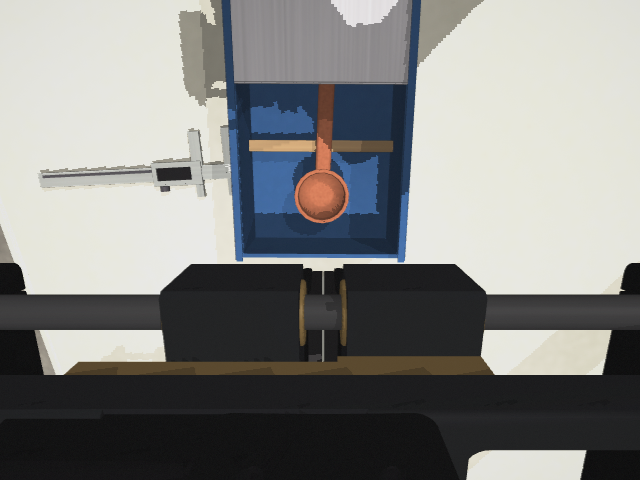

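The spoon lies in the opening: bowl at about (321,195), handle up column 325, batten at row 146, cover clear at row 83. Handle yaw is about 2° clockwise in the box frame. I'll grasp at box y ≈ 35 mm.

play_rows --commands "-.13 -.75 0 0 0 -.06;-.13 -.75 0 0 0 -.06;-.13 -.75 -.3 0 0 -.06;-.14 -.74 -.7 0 0 -.05;0 0 -.9 0 0 0;0 0 -.9 0 0 0;0 0 -.9 0 0 0;0 0 -.9 0 0 0;0 0 -.7 0 0 0;0 0 0 0 0 0;0 0 0 0 0 0" --grip 50

```text
time_s: 9.4
tcp_pos: [0.5608, 0.0654, 0.1016]
ee_rot: [[-0.182, -0.983, 0.0], [-0.983, 0.182, -0.001], [0.0, -0.0, -1.0]]
wrist_force: [0.0, 0.1, 0.2]
gripper_width: 0.573
gripper_force: 0.0
```

play_rows --commands "-.02 .03 -.5 0 0 0;0 0 -.5 0 0 0;0 0 -.5 0 0 0;0 0 -.4 0 0 0;0 0 -.3 0 0 0;0 0 -.2 0 0 0;0 0 -.2 0 0 0;0 0 -.1 0 0 0;0 0 0 0 0 0;0 0 0 0 0 0"

```text
time_s: 10.4
tcp_pos: [0.5601, 0.0669, 0.0203]
ee_rot: [[-0.182, -0.983, 0.0], [-0.983, 0.182, 0.0], [-0.0, -0.0, -1.0]]
wrist_force: [0.2, 0.3, -0.4]
gripper_width: 0.573
gripper_force: 0.0
```

play_rows --commands "0 0 -.08 0 0 0;0 0 0 0 0 0;0 0 0 0 0 0"

```text
time_s: 10.7
tcp_pos: [0.5599, 0.0668, 0.0177]
ee_rot: [[-0.182, -0.983, 0.0], [-0.983, 0.182, 0.0], [-0.0, -0.0, -1.0]]
wrist_force: [0.1, 0.1, 0.2]
gripper_width: 0.575
gripper_force: 0.0
```

play_rows --commands "0 0 0 0 0 0;0 0 0 0 0 0;0 0 0 0 0 0;0 0 0 0 0 0;0 0 0 0 0 0;0 0 0 0 0 0;0 0 0 0 0 0;0 0 0 0 0 0;0 0 0 0 0 0;0 0 0 0 0 0" --grip 0

```text
time_s: 11.7
tcp_pos: [0.5599, 0.0669, 0.0177]
ee_rot: [[-0.182, -0.983, 0.0], [-0.983, 0.182, 0.0], [-0.0, -0.0, -1.0]]
wrist_force: [-0.1, -0.3, 0.1]
gripper_width: 0.18
gripper_force: 30.0
```

play_rows --commands "0 0 .05 0 0 0;0 0 .1 0 0 0;0 0 .1 0 0 0;0 0 .1 0 0 0;0 0 .1 0 0 0;0 0 .1 0 0 0;0 0 .1 0 0 0;0 0 .1 0 0 0;0 0 .1 0 0 0;0 0 .05 0 0 0;0 0 0 0 0 0"

```text
time_s: 12.8
tcp_pos: [0.5601, 0.0669, 0.045]
ee_rot: [[-0.182, -0.983, 0.001], [-0.983, 0.182, 0.0], [-0.0, -0.001, -1.0]]
wrist_force: [0.2, 0.7, -1.2]
gripper_width: 0.178
gripper_force: 30.0
```

play_rows --commands "0 .01 .03 .19 -.035 0;0 .01 .03 .19 -.035 0;0 .01 .03 .19 -.035 0;0 .01 .03 .19 -.035 0;0 .01 .03 .19 -.035 0;0 .01 .03 .19 -.035 0;0 0 0 0 0 0"

```text
time_s: 13.5
tcp_pos: [0.56, 0.0681, 0.0501]
ee_rot: [[-0.181, -0.983, 0.032], [-0.968, 0.183, 0.17], [-0.173, 0.0, -0.985]]
wrist_force: [0.5, -0.3, -0.9]
gripper_width: 0.178
gripper_force: 30.0
```

play_rows --commands "0 .01 .03 .19 -.035 0;0 .01 .03 .19 -.035 0;0 .01 .03 .19 -.035 0;0 .01 .03 .19 -.035 0;0 .01 .03 .19 -.035 0;0 .01 .03 .19 -.035 0;0 0 0 0 0 0;0 0 0 0 0 0"

```text
time_s: 14.3
tcp_pos: [0.5598, 0.0702, 0.0553]
ee_rot: [[-0.171, -0.983, 0.061], [-0.925, 0.182, 0.334], [-0.34, 0.001, -0.941]]
wrist_force: [0.0, 0.3, -0.9]
gripper_width: 0.182
gripper_force: 30.0
```

```bash
cat > chk.py <<'E'
from h import *
import sys
s=r.sense();print('tcp',box(s['tcp_pos']),s['wrist_force'])
for n in ('side','scene'):
    p,X=cloud(n);cv2.imwrite(f'pics/{n}_{sys.argv[1]}.png',p);B=box(X.reshape(-1,3)).reshape(X.shape);B[...,0]-=.0015
    h=cv2.cvtColor(p,cv2.COLOR_BGR2HSV)
    m=(h[...,0]<15)&(h[...,1]>80)&(h[...,2]>40)&(abs(B[...,0])<.06)&(B[...,1]>0)&(B[...,1]<.35)&(X[...,2]>.03)&(X[...,2]<.5)
    print(n,m.sum())
    if m.sum()>20:
        Q=B[m];ys=Q[:,1]
        for y in np.arange(0,.35,.02):
            k=abs(ys-y)<.01
            if k.sum()>5: print(round(y,2),k.sum(),np.percentile(Q[k][:,2],[5,50,95]).round(4),np.median(Q[k][:,0]).round(3))
E
python3 chk.py a
```

```text
tcp [[-0.0032889   0.03878903  0.05526766]] [ 0.04579655  0.25362732 -0.85904767]
side 470
0.02 14 [0.0635 0.0683 0.1078] -0.003
0.04 30 [0.0685 0.0719 0.0766] -0.002
0.06 33 [0.0746 0.0798 0.0839] -0.009
0.08 85 [0.0806 0.0865 0.0919] -0.003
0.1 133 [0.0771 0.0829 0.0969] 0.007
0.12 76 [0.0904 0.103  0.4509] -0.019
0.14 87 [0.0974 0.4084 0.4444] -0.008
0.16 12 [0.3823 0.406  0.4149] -0.016
scene 264
0.06 16 [0.0789 0.0825 0.0871] -0.002
0.08 44 [0.0824 0.0883 0.0945] -0.006
0.1 94 [0.0776 0.0864 0.0993] -0.017
0.12 100 [0.0819 0.0916 0.1098] -0.013
0.14 9 [0.0956 0.1078 0.1116] -0.0
```

View pics/side_a.png

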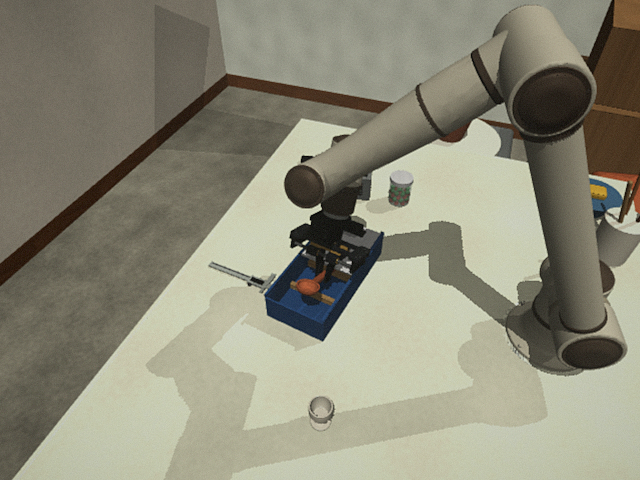

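The spoon is held rigidly at 20°: bowl at about (308,287), its tip about 100 mm up, and no contact force. I'll draw it out along its axis.

play_rows --commands ".025 .14 .05 0 0 0;.05 .28 .1 0 0 0;.05 .28 .1 0 0 0;.05 .28 .1 0 0 0;.05 .28 .1 0 0 0;.05 .28 .1 0 0 0;.05 .28 .1 0 0 0;.05 .28 .1 0 0 0;0 0 0 0 0 0"

```text
time_s: 15.3
tcp_pos: [0.5716, 0.1346, 0.0785]
ee_rot: [[-0.169, -0.984, 0.062], [-0.925, 0.181, 0.336], [-0.341, -0.001, -0.94]]
wrist_force: [0.6, -0.5, -1.3]
gripper_width: 0.18
gripper_force: 30.0
```

play_rows --commands ".05 .28 .105 0 0 0;.05 .28 .105 0 0 0;.05 .28 .105 0 0 0;.05 .28 .105 0 0 0;.05 .28 .105 0 0 0;.05 .28 .105 0 0 0;.05 .28 .105 0 0 0;0 0 0 0 0 0;0 0 0 0 0 0"

```text
time_s: 16.2
tcp_pos: [0.5815, 0.1925, 0.1]
ee_rot: [[-0.171, -0.983, 0.061], [-0.925, 0.181, 0.335], [-0.341, 0.0, -0.94]]
wrist_force: [-0.5, -0.4, -1.3]
gripper_width: 0.178
gripper_force: 30.0
```

play_rows --commands "0 .02 .1 0 0 0;0 0 .3 0 0 0;0 0 .3 0 0 0;0 0 .4 0 0 0;0 0 .4 0 0 0;0 0 .4 0 0 0;0 0 .4 0 0 0;0 0 .4 0 0 0;0 0 .4 0 0 0;0 0 .3 0 0 0;0 0 .2 0 0 0;0 0 .1 0 0 0;0 0 0 0 0 0;0 0 0 0 0 0;0 0 0 0 0 0;0 0 0 0 0 0;0 0 0 0 0 0"

```text
time_s: 17.9
tcp_pos: [0.5816, 0.1928, 0.2107]
ee_rot: [[-0.171, -0.983, 0.061], [-0.925, 0.182, 0.335], [-0.34, 0.001, -0.94]]
wrist_force: [0.5, -0.3, -1.4]
gripper_width: 0.174
gripper_force: 30.0
```

```bash
python3 chk.py b; python3 -c "
import cv2
cv2.imwrite('pics/b2.png',cv2.resize(cv2.imread('pics/scene_b.png')[120:360,160:480],None,fx=2,fy=2))"
```

```text
tcp [[-9.49105876e-06  1.63206036e-01  2.10671502e-01]] [ 0.51274414 -0.3199735  -1.38182401]
side 674
0.04 13 [0.1798 0.1856 0.1872] -0.01
0.06 22 [0.1844 0.1889 0.1923] -0.009
0.08 20 [0.1905 0.198  0.2018] -0.011
0.1 33 [0.1979 0.2035 0.2076] -0.01
0.12 23 [0.2034 0.2084 0.3969] -0.011
0.14 18 [0.217  0.2372 0.2995] -0.022
0.16 37 [0.2244 0.2279 0.3013] 0.0
0.18 57 [0.2253 0.2324 0.2381] -0.005
0.2 79 [0.2341 0.2415 0.246 ] -0.001
0.22 205 [0.2334 0.2381 0.2507] 0.008
0.24 84 [0.2368 0.2527 0.2599] 0.009
0.26 83 [0.251  0.2582 0.2631] -0.004
scene 399
0.02 6 [0.1757 0.1788 0.1846] -0.006
0.04 33 [0.1772 0.1835 0.1895] -0.005
0.06 33 [0.1861 0.1916 0.1956] -0.005
0.08 32 [0.1915 0.1992 0.2037] -0.002
0.1 33 [0.1998 0.2062 0.2119] -0.002
0.12 16 [0.2076 0.2115 0.2146] -0.001
0.2 28 [0.2387 0.244  0.2508] 0.001
0.22 85 [0.234  0.2421 0.2535] -0.013
0.24 108 [0.2355 0.2442 0.2603] -0.01
0.26 25 [0.2444 0.2607 0.2655] -0.002
```

View pics/b2.png

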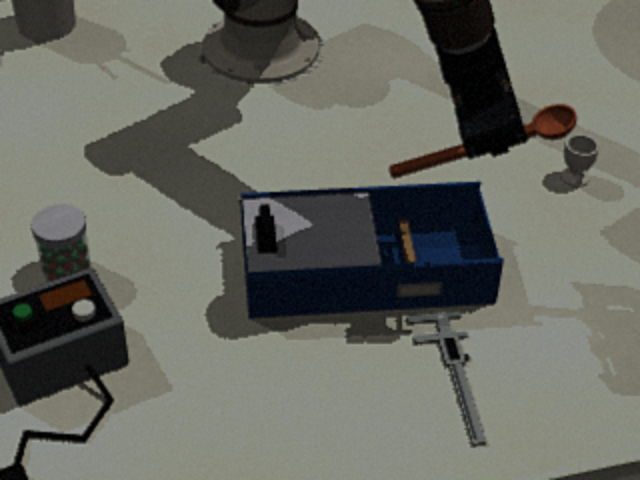

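The spoon is whole, clear and held. Its lower end is about 0.17 m up, the cover is still open with the pull at (265,230), and the bystanders are untouched. I'll hand it in.

```bash
python3 -c "
from station import r
print(r.finish_job())"
```

```text
the job is handed in; nothing more can be done
None
```

I handed the job in at about 18 s. The cover is open at its end stop, and the spoon came out slantwise with no contact force on the wrist sensor. It is held steady with its lower end about 17 cm up in the box's frame, roughly 9 cm above the covers, and the egg cup, jar, calipers and button look untouched. The system gave no verdict back.

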